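Park the goldsmith's bench things on their outlined pads

TASK

Clear up the goldsmith's bench: put each of the four things on the black pad whose white outline has its shape and size - the spirit burner in the large circle, the pot of burs in the small circle, the brass doming block in the square and the red polishing bar in the oblong. Each should stand on its base in the middle of its outline, with the block and the bar turned square to their outlines. Keep the burner and the bur pot upright all the way.

Things in the scene. Friction and masses are not known exactly. Their poses are not given: they have to be found in the camera images.
- burner: Capped spirit burner: round steel can 56 mm in diameter, straight-sided up to 36 mm, with a domed shoulder to 40 mm and a brass cap 24 mm in diameter on top; 56 mm high in all, 0.16 to 0.29 kg. Origin: centre of its underside; z up along its axis. Grip it across the can. Bystanders (a bottle, a jar, a pumice stone, up to 62 mm high) stand among the listed things.
- bur_pot: Green round pot, 36 mm in diameter and 42 mm high, with seven fine steel burs standing up out of it to 67 mm in all; 0.06 to 0.11 kg. Origin: centre of its underside; z up along its axis. Grip it across the green pot.
- doming_block: Brass doming block, a 40 mm cube with dark round hollows of several sizes on its top and sides; 0.37 to 0.65 kg. Origin: centre of its underside; z up, x and y square to its sides.
- bar: Red bar of polishing compound, half wrapped in white paper: 80 mm long (its x), 30 mm wide (its y), 30 mm high, lying flat; 0.09 to 0.17 kg. Origin: centre of its underside; z up. Either way round is the same.
- pad_burner: Place of the burner: the large white circle, 70 mm inside diameter, painted on a round black rubber pad, 120 mm across and 3 mm thick, fixed to the bench. Origin: centre of the pad's underside, on the bench top; the outline is centred on it, its lines 4 mm wide. 
- pad_bur_pot: Place of the bur pot: the small white circle, 50 mm inside diameter, painted on a round black rubber pad, 120 mm across and 3 mm thick, fixed to the bench. Origin: centre of the pad's underside, on the bench top; the outline is centred on it, its lines 4 mm wide. 
- pad_block: Place of the doming block: the white square, 54 mm by 54 mm inside, painted on a round black rubber pad, 120 mm across and 3 mm thick, fixed to the bench. Origin: centre of the pad's underside, on the bench top; the outline is centred on it, its lines 4 mm wide. Its x and y run along the square's sides; any quarter turn of the block will do.
- pad_bar: Place of the polishing bar: the white oblong, 94 mm (along its x) by 44 mm (along its y) inside, painted on a round black rubber pad, 120 mm across and 3 mm thick, fixed to the bench. Origin: centre of the pad's underside, on the bench top; the outline is centred on it, its lines 4 mm wide. The bar may lie either way round.
Mind the look-alikes: they are no part of the job. Leave any pink look-alike of the pad_burner alone.

How it is judged (in metres and radians):
At the end, for the whole second after the job is handed in: Each thing stands on its base on its own pad, centre within 12 mm of the pad's centre, upright within 0.1 rad, the bar (either way round) and the block (any quarter turn) square to their outlines within 0.26 rad; all released and at rest (horizontal distance between burner and pad_burner below 0.012 m and z of burner in the frame of pad_burner between 0.001 and 0.006 m and angle between each of burner, bur_pot, doming_block, bar's own z axis and vertical below 0.1 rad and linear speed of each of burner, bur_pot, doming_block, bar below 0.02 m/s and angular speed of each of burner, bur_pot, doming_block, bar below 0.2 rad/s and horizontal distance between bur_pot and pad_bur_pot below 0.012 m and z of bur_pot in the frame of pad_bur_pot between 0.001 and 0.006 m and horizontal distance between doming_block and pad_block below 0.012 m and z of doming_block in the frame of pad_block between 0.001 and 0.006 m and horizontal distance between bar and pad_bar below 0.012 m and z of bar in the frame of pad_bar between 0.001 and 0.006 m and angle between the x axis of bar and the x axis of pad_bar, either way round below 0.26 rad and (angle between the x axis of doming_block and the x axis of pad_block, either way round below 0.26 rad or angle between the x axis of doming_block and the y axis of pad_block, either way round below 0.26 rad)); the robot touches nothing.
It fails at once if the burner is tipped more than about 34 degrees from upright (angle between burner's own z axis and vertical above 0.6 rad).
It fails at once if the bur pot is tipped more than about 34 degrees from upright (angle between bur_pot's own z axis and vertical above 0.6 rad).
It also fails if it takes over 115 s, if anything falls off the work surface, if the arm or the gripper's body presses on something with over 40 N, if the wrist force passes 120 N, or if a joint passes its speed limit or range.

ROBOT

A 6-joint arm with a two-finger parallel gripper is mounted at the origin on the work surface. World frame = base frame: x ahead of the robot, y to its left, z up, the work surface at z = 0. Lengths are in mm, angles in rad, forces in N, time in s.
With the tool pointing down it reaches from about 275 to 750 mm from the base axis. Payload 10.2 kg.
Tool frame: the origin (TCP) lies between the finger pads; the fingertips stand 17 mm ahead of it and the grasp point (between the pads) lies 2 mm behind it (tips_ahead is the distance from the TCP to the fingertips, in mm); z points along the fingers, y is the line along which they close (so a half turn about z gives the same grasp; the last joint's range is limited). The gripper opens to 85 mm and grips with 20 to 120 N. Pads are 22 mm wide; open, the fingers measure 114 mm over their backs; the gripper's body (76 mm by 85 mm) begins 54 mm behind the grasp point. The pads swing forward as they close: fully open they stand 13 mm farther back than shut.
Start: joints at [0.93, 0.313, 1.498, -0, 1.331, -0.223], TCP at [213.032, 479.842, 248.294] pointing down, gripper open.
Joint ranges: [-2.94, 2.94], [-0.97, 2.17], [0.19, 2.56], [-1.23, 4.37], [0.02, 3.11], [-2.88, 2.88]. Speed limits (rad/s): [2.39, 2.39, 3.01, 3.14, 3.14, 3.14].

INTERFACE

Orientations are given as a unit quaternion [w, x, y, z].
In Python, from rig import sense, capture, finish_job, boxes_of, tips_ahead gives the robot as it stands.
- The arm moves only by the tool drive_tool, never from a script. Its argument "commands" is text: rows parted by semicolons, each of 7 numbers parted by spaces: the shift along the world's x, y, z in units of 0.1 m (1.0 is 0.1 m), then the turn, a rotation vector about the world's x, y, z in units of pi/4 rad (1.0 is pi/4 rad), then the opening in per cent of the stroke, from 0 (shut) to 100 (fully open). A call has 1 to 20 rows; each row shifts and turns the commanded pose from where the row before left it; what a row does not reach is not made up. A row lasts 1/12 s, in which the tool goes at most 41.7 mm and 7.16 degrees, less where a joint would pass 70% of its speed; a pose out of reach is approached as far as the arm can. A call with a number of a shift or a turn outside -1 to 1 is refused whole. A call with a gripper value outside its range is refused whole. The fingers move at their own pace and stop on an object; "force" is the grip in N (left out, the last holds). Time passes only in rows, so rows that do not move let the fingers close. It gives the time, the measured TCP pose, the force, the opening and the grip force at its end, in the units of the state.
- sense(): the state, without advancing time (a new reading comes with each control period).
- capture(name): name is "scene" or "top" or "wrist"; returns a dict with "pixels" (480x640x3 uint8, blue, green, red), "fov_y" (degrees; the focal length in pixels is half the picture's height over the tangent of half this angle, whatever the lens; pixels are square), "cx", "cy" (the principal point, pixels), "position" and "attitude" of the camera in the world; the wrist camera has in their place "tool_from_camera" (4x4, takes a point from camera to tool coordinates, whose origin is the TCP and whose axes are the flange's). Camera axes: x right, y down, z forward; pixel columns grow to the right and rows downward; lengths in mm; the calibration is good to about 2 mm. A picture is of the moment at which its call begins: read the wrist's pose just before it. There is no depth.
- finish_job(): hands the job in; it is judged then, once.
Trained networks look in a picture, given as the dict that the camera call returned (one of the last four; its "shot" number tells which), for a name from the list of things; names that differ only in an ending like _2 or _b are one class to them, and where a whole thing is asked for, a point or a joint stands for the part that bears it (a point fixed in the world has none). Each returns a list of dicts, best first, with "confidence" (0 to 1); they miss things now and then, are a little off and sometimes report something else, mostly with a low value. They report only what shows in the picture. A call takes as long as a camera call. They do not tell look-alikes from the thing itself.
- boxes_of(picture, name): "position" ([column, row] in pixels, amid what is visible of it).
The state is a dict: "time_s": time; "joints": joint angles; "dq": joint speeds; "tau": joint torques, N m; "eef_pos": TCP position; "ee_rot": TCP orientation; "force": force on the tool from outside, world axes, zero at the start; "wrist_torque": the same for the moment, N m; "grip_width": opening from 0.0 (shut) to 1.0 (fully open); "grip_force": force on a finger pad.
Only numpy, scipy, OpenCV 4.12 (cv2) and the standard library are available. Lean on these libraries where they do the work, as an engineer would, in place of code of your own. Each camera call takes 0.05 s, during which the arm holds its last target. There are 200 camera calls.

## Working session

There is one attempt and no reset: what is moved stays moved. The work goes in short steps, Python scripts to look and compute and a tool call to move; the robot and the scene stay as the last step left them, time stands still between calls to the robot, and variables do not carry over. Pictures are saved under pics/ and viewed, at most 14 in all, crops included, and the job is handed in when it is done.

Besides the shell and the picture viewer there is one more tool, called after "Request:" in YAML: its name, and indented under it one key for each argument. drive_tool: Moves the arm, as the interface text tells. Shifts and turns lie within -1 to 1; 1 stands for 0.1 m of shift or pi/4 rad of turn. Its arguments: {"type":"object","properties":{"commands":{"type":"string"},"force":{"type":"number"}},"required":["commands"]}

```bash
mkdir -p pics; ls; cat > h.py <<'E'
import numpy as np, cv2
from scipy.spatial.transform import Rotation as R
from rig import *
def rot(a):
    a=np.array(a,float)
    return a if a.shape==(3,3) else R.from_quat(a[[1,2,3,0]]).as_matrix()
def campose(p,s=None):
    if 'position' in p: return np.array(p['position'],float),rot(p['attitude'])
    T=np.array(p['tool_from_camera']);M=rot(s['ee_rot'])
    return np.array(s['eef_pos'])+M@T[:3,3],M@T[:3,:3]
def world(p,uv,z,s=None):
    o,M=campose(p,s);f=240/np.tan(np.radians(p['fov_y'])/2)
    uv=np.atleast_2d(uv).astype(float)
    d=np.c_[(uv[:,0]-p['cx'])/f,(uv[:,1]-p['cy'])/f,np.ones(len(uv))]@M.T
    return o+d*((z-o[2])/d[:,2])[:,None]
def rectify(p,x0,x1,y0,y1,z,sc,s=None):
    # top view of plane z: column = (y1-y)*sc, row=(x1-x)*sc
    o,M=campose(p,s);f=240/np.tan(np.radians(p['fov_y'])/2)
    W=np.array([[x0,y0,z],[x0,y1,z],[x1,y0,z],[x1,y1,z]],float)
    c=(W-o)@M;uv=c[:,:2]/c[:,2:]*f+[p['cx'],p['cy']]
    dst=np.c_[(y1-W[:,1])*sc,(x1-W[:,0])*sc]
    H=cv2.getPerspectiveTransform(uv.astype(np.float32),dst.astype(np.float32))
    return cv2.warpPerspective(p['pixels'],H,(int((y1-y0)*sc),int((x1-x0)*sc)))
NAMES=dict(burner=28,bur_pot=30,doming_block=20,bar=15,pad_burner=3,pad_bur_pot=3,pad_block=3,pad_bar=3)
E
cat > a.py <<'E'
from h import *
s=sense();print(s['eef_pos'],s['ee_rot'],s['grip_width'],s['force'],[tips_ahead(s) if 0 else None])
for c in ('top','scene'):
    p=capture(c);cv2.imwrite(f'pics/{c}0.png',p['pixels']);print(c,p['position'],p['fov_y'],p['pixels'].shape)
    for n,z in NAMES.items():
        for b in boxes_of(p,n)[:4]:
            print(n,np.round(b['position']),round(b['confidence'],2),np.round(world(p,b['position'],z)[0]))
E
python3 a.py
```

```text
pics
[212.86659822 479.6350681  247.75015498] [-2.76481104e-04  2.07385416e-01  9.78259101e-01 -5.87214133e-04] 1.0024741440362526 [-0.57503017  0.34684264 -0.5710805 ] [None]
top [296.92172059 -18.19320965 989.10529441] 42.394232872759666 (480, 640, 3)
burner [255. 150.] 0.71 [642.  98.  28.]
bur_pot [142. 287.] 0.75 [420. 274.  30.]
doming_block [387. 262.] 0.63 [ 454. -111.   20.]
bar [475. 265.] 0.6 [ 446. -249.   15.]
pad_burner [491. 172.] 0.72 [ 603. -289.    3.]
pad_burner [476. 352.] 0.68 [ 311. -245.    3.]
pad_bur_pot [372. 143.] 0.61 [658. -95.   3.]
pad_block [259. 271.] 0.79 [446.  94.   3.]
pad_bar [158. 193.] 0.71 [580. 263.   3.]
pad_bar [476. 265.] 0.55 [ 448. -255.    3.]
scene [ 739.99393782 -428.10808901  795.37030354] 55.25668951550368 (480, 640, 3)
burner [410. 231.] 0.57 [647.  98.  28.]
bur_pot [348. 134.] 0.81 [417. 272.  30.]
doming_block [272. 266.] 0.92 [ 446. -103.   20.]
bar [227. 330.] 0.88 [ 446. -249.   15.]
pad_burner [176. 294.] 0.88 [ 314. -237.    3.]
pad_burner [291. 394.] 0.74 [ 602. -287.    3.]
pad_bur_pot [368. 314.] 0.77 [651. -93.   3.]
pad_block [320. 202.] 0.85 [446.  87.   3.]
pad_block [226. 331.] 0.16 [ 441. -250.    3.]
pad_bar [410. 174.] 0.6 [582. 255.   3.]
```

View pics/top0.png

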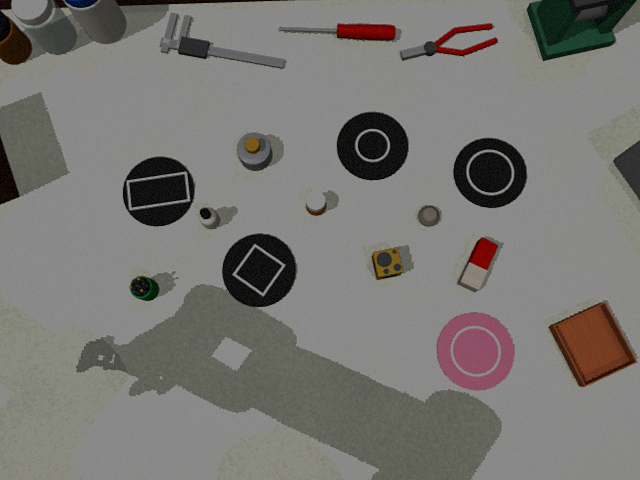

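View pics/scene0.png

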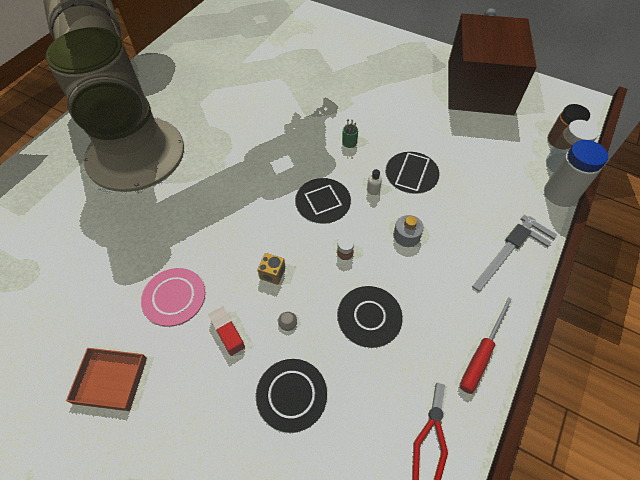

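The top view shows these lookalike candidates:
- **Burner pad:** black large circle at (490,172), or the pink lookalike at (476,351). I choose the black one.
- **Bur pot pad:** small circle at (372,146).
- **Block and bar pads:** square at (259,270) and oblong at (158,191).
- **Things:** burner (254,150), pot (143,288), block (387,263), bar (480,263).
- **Bystanders:** bottle (208,215), jar (316,203), pumice (429,215).

Next I'll measure the outlines and yaws in a rectified view.

View pics/tiles.png

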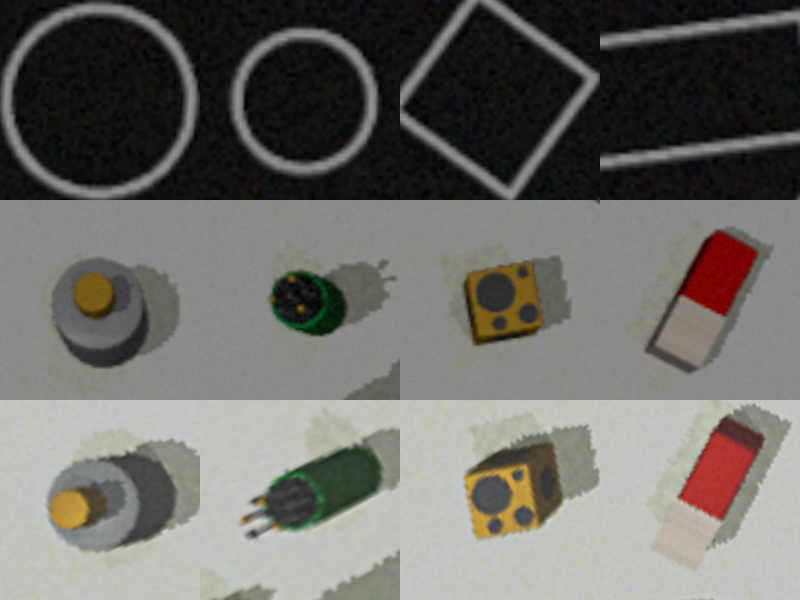

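The pads measure right: 70, 50 and 54 mm inside, and the oblong at 52x101 mm outside. The tile picture confirms the burner, pot, brass block and bar. First move is to hover above the pot at about (418,274).

Request:
drive_tool:
  commands: "0.205 -0.205 -0.1 0 0 0 100;0.205 -0.205 -0.1 0 0 0 100;0.205 -0.205 -0.1 0 0 0 100;0.205 -0.205 -0.1 0 0 0 100;0.205 -0.205 -0.1 0 0 0 100;0.205 -0.205 -0.1 0 0 0 100;0.205 -0.205 -0.1 0 0 0 100;0.205 -0.205 -0.1 0 0 0 100;0.205 -0.205 -0.1 0 0 0 100;0.205 -0.205 -0.1 0 0 0 100;0 0 0 0 0 0 100;0 0 0 0 0 0 100"
  force: 40

```text
time_s: 2.0
eef_pos: [418.5, 274.0, 147.8]
ee_rot: [-0.0, 0.209, 0.978, -0.0]
force: [0.1, -0.3, 0.9]
grip_width: 0.999
grip_force: 0.0
```

```bash
cat > w.py <<'E'
from h import *
import sys
n=sys.argv[1];x,y,z=map(float,sys.argv[2:5])
s=sense();p=capture('wrist')
print(np.round(s['eef_pos'],1),np.round(s['ee_rot'],3),np.round(s['joints'],2),s['time_s'])
for b in boxes_of(p,n)[:2]: print(b['position'],b['confidence'],world(p,b['position'],z,s))
im=np.hstack([p['pixels'][::2,::2],rectify(p,x-60,x+60,y-60,y+60,z,2,s)])
cv2.imwrite(f'pics/w_{n}.png',im)
E
python3 w.py bur_pot 418 274 42
```

```text
[418.5 274.  147.8] [-0.     0.209  0.978 -0.   ] [ 0.34  0.37  1.71  0.    1.07 -0.81] 2.0
[318.0, 245.0] 0.91 [[417.49951486 276.10399746  42.        ]]
[381.5, 381.6] 0.57 [[540.06233538 275.85673028  42.        ]]
```

View pics/w_bur_pot.png

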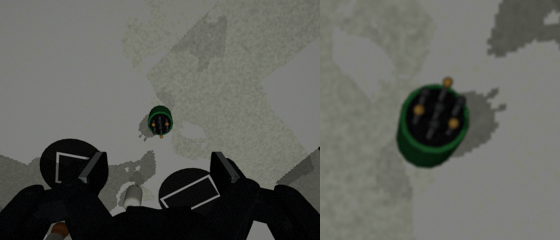

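The wrist view puts the pot's rim at tile pixel (116,113), which is about (420,276). That agrees with the top view, so I'll descend and grip.

Request:
drive_tool:
  commands: "0.01 0.02 -0.3 0 0 0 100;0 0 -0.3 0 0 0 100;0 0 -0.3 0 0 0 100;0 0 -0.2 0 0 0 100;0 0 -0.11 0 0 0 100;0 0 0 0 0 0 100;0 0 0 0 0 0 25;0 0 0 0 0 0 25;0 0 0 0 0 0 25;0 0 0 0 0 0 25;0 0 0 0 0 0 25;0 0 0 0 0 0 25;0 0 0 0 0 0 25;0 0 0 0 0 0 25;0 0 0 0 0 0 25"

```text
time_s: 3.35
eef_pos: [419.5, 277.0, 28.4]
ee_rot: [0.001, 0.207, 0.978, 0.0]
force: [-1.7, 0.0, 7.0]
grip_width: 0.409
grip_force: 39.4
```

Request:
drive_tool:
  commands: "0 0 0.1 0 0 0 25;0 0 0.3 0 0 0 25;0 0 0.3 0 0 0 25;0 0 0.3 0 0 0 25;0.195 -0.309 0 0 0 0 25;0.195 -0.309 0 0 0 0 25;0.195 -0.309 0 0 0 0 25;0.195 -0.309 0 0 0 0 25;0.195 -0.309 0 0 0 0 25;0.195 -0.309 0 0 0 0 25;0.195 -0.309 0 0 0 0 25;0.195 -0.309 0 0 0 0 25;0.195 -0.309 0 0 0 0 25;0.195 -0.309 0 0 0 0 25;0.195 -0.309 0 0 0 0 25;0.195 -0.309 0 0 0 0 25;0 0 0 0 0 0 25;0 0 0 0 0 0 25"

```text
time_s: 4.85
eef_pos: [653.2, -95.4, 127.5]
ee_rot: [0.0, 0.209, 0.978, 0.0]
force: [-0.0, -0.5, -0.1]
grip_width: 0.415
grip_force: 40.1
```

```bash
python3 w.py pad_bur_pot 654 -94 3
```

```text
[653.2 -95.4 127.5] [0.    0.209 0.978 0.   ] [-0.32  0.71  1.19  0.    1.24 -1.47] 4.85
[321.1, 225.6] 0.87 [[645.05937078 -87.57336992   3.        ]]
```

View pics/w_pad_bur_pot.png

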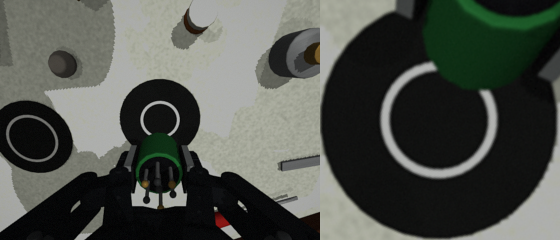

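The pot hangs upright and the ring centre is at tile pixel (118,120), about (654,-93). I'll lower and release.

Request:
drive_tool:
  commands: "0.01 0.02 -0.3 0 0 0 25;0 0 -0.3 0 0 0 25;0 0 -0.2 0 0 0 25;0 0 -0.1 0 0 0 25;0 0 -0.05 0 0 0 25;0 0 -0.01 0 0 0 25;0 0 0 0 0 0 25;0 0 0 0 0 0 100;0 0 0 0 0 0 100;0 0 0 0 0 0 100;0 0 0 0 0 0 100;0 0 0 0 0 0 100;0 0 0.1 0 0 0 100;0 0 0.2 0 0 0 100;0 0 0.3 0 0 0 100;0 0 0.3 0 0 0 100;0 0 0 0 0 0 100"

```text
time_s: 6.37
eef_pos: [656.5, -92.7, 128.8]
ee_rot: [0.006, 0.207, 0.978, -0.001]
force: [0.6, -0.4, 1.5]
grip_width: 1.001
grip_force: 0.0
```

Request:
drive_tool:
  commands: "-0.02 0.32 0 0 0 0 100;-0.02 0.32 0 0 0 0 100;-0.02 0.32 0 0 0 0 100;-0.02 0.32 0 0 0 0 100;-0.02 0.32 0 0 0 0 100;-0.02 0.32 0 0 0 0 100;0 0 0 0 0 0 100;0 0 0 0 0 0 100;0 0 0 0 0 0 100"

```text
time_s: 7.12
eef_pos: [642.2, 99.6, 121.7]
ee_rot: [0.0, 0.207, 0.978, -0.0]
force: [-0.1, 0.1, 0.1]
grip_width: 1.003
grip_force: 0.0
```

```bash
python3 w.py burner 644 100 38
```

```text
[642.2  99.6 121.7] [ 0.     0.207  0.978 -0.   ] [-0.03  0.7   1.24 -0.    1.21 -1.18] 7.1167
[323.6, 250.8] 0.64 [[639.65313642 106.1406144   38.        ]]
```

View pics/w_burner.png

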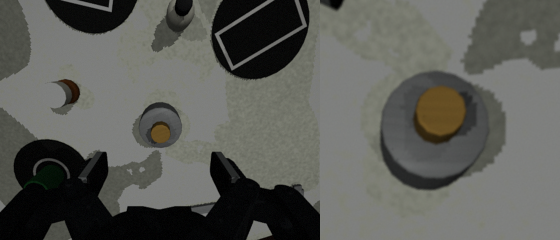

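The burner's top centre is at tile pixel (115,125), about (642,102). I'll descend across the can and grip.

Request:
drive_tool:
  commands: "0 0.02 -0.3 0 0 0 100;0 0 -0.3 0 0 0 100;0 0 -0.2 0 0 0 100;0 0 -0.15 0 0 0 100;0 0 -0.08 0 0 0 100;0 0 0 0 0 0 100;0 0 0 0 0 0 50;0 0 0 0 0 0 50;0 0 0 0 0 0 50;0 0 0 0 0 0 50;0 0 0 0 0 0 50;0 0 0 0 0 0 50;0 0 0 0 0 0 50;0 0 0.1 0 0 0 50;0 0 0.3 0 0 0 50;0 0 0.3 0 0 0 50;0 0 0.3 0 0 0 50;0 0 0 0 0 0 50;0 0 0 0 0 0 50"
  force: 50

```text
time_s: 8.8
eef_pos: [642.7, 102.1, 120.5]
ee_rot: [0.002, 0.207, 0.978, 0.0]
force: [-0.3, 0.0, -3.3]
grip_width: 0.634
grip_force: 53.5
```

Request:
drive_tool:
  commands: "-0.034 -0.324 0 0 0 0 50;-0.034 -0.324 0 0 0 0 50;-0.034 -0.324 0 0 0 0 50;-0.034 -0.324 0 0 0 0 50;-0.034 -0.324 0 0 0 0 50;-0.034 -0.324 0 0 0 0 50;-0.034 -0.324 0 0 0 0 50;-0.034 -0.324 0 0 0 0 50;-0.034 -0.324 0 0 0 0 50;-0.034 -0.324 0 0 0 0 50;-0.034 -0.324 0 0 0 0 50;-0.034 -0.324 0 0 0 0 50;0 0 0 0 0 0 50;0 0 0 0 0 0 50;0 0 0 0 0 0 50"

```text
time_s: 10.05
eef_pos: [600.8, -286.0, 117.1]
ee_rot: [-0.001, 0.207, 0.978, 0.001]
force: [0.3, 0.8, -1.6]
grip_width: 0.633
grip_force: 53.7
```

```bash
python3 w.py pad_burner 602 -286 3
```

```text
[ 600.8 -286.   117.1] [-0.001  0.207  0.978  0.001] [-0.62  0.74  1.18  0.    1.23 -1.77] 10.05
[320.7, 222.9] 0.96 [[ 588.04051226 -276.40920576    3.        ]]
```

View pics/w_pad_burner.png

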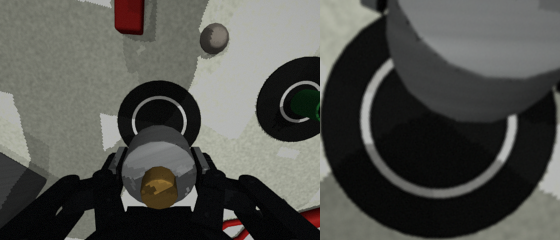

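The ring centre is at tile pixel (119,119), about (602,-286). The burner is right over it, so I'll lower and release.

Request:
drive_tool:
  commands: "0.01 0 -0.3 0 0 0 50;0 0 -0.3 0 0 0 50;0 0 -0.2 0 0 0 50;0 0 -0.1 0 0 0 50;0 0 -0.04 0 0 0 50;0 0 0 0 0 0 50;0 0 0 0 0 0 50;0 0 0 0 0 0 50"

```text
time_s: 10.82
eef_pos: [602.9, -286.9, 25.6]
ee_rot: [0.001, 0.207, 0.978, -0.0]
force: [-0.0, 0.4, -1.9]
grip_width: 0.633
grip_force: 53.7
```

Request:
drive_tool:
  commands: "0 0 -0.015 0 0 0 50;0 0 0 0 0 0 50;0 0 -0.01 0 0 0 50;0 0 0 0 0 0 50;0 0 0 0 0 0 50"

```text
time_s: 11.23
eef_pos: [602.5, -286.9, 23.2]
ee_rot: [0.0, 0.207, 0.978, -0.0]
force: [-3.4, 2.0, 5.8]
grip_width: 0.633
grip_force: 54.5
```

Request:
drive_tool:
  commands: "0 0 0 0 0 0 100;0 0 0 0 0 0 100;0 0 0 0 0 0 100;0 0 0 0 0 0 100;0 0 0.1 0 0 0 100;0 0 0.3 0 0 0 100;0 0 0.3 0 0 0 100;0 0 0.3 0 0 0 100;-0.19 0.22 0 0 0 0.085 100;-0.19 0.22 0 0 0 0.085 100;-0.19 0.22 0 0 0 0.085 100;-0.19 0.22 0 0 0 0.085 100;-0.19 0.22 0 0 0 0.085 100;-0.19 0.22 0 0 0 0.085 100;-0.19 0.22 0 0 0 0.085 100;-0.19 0.22 0 0 0 0.085 100;0 0 0 0 0 0 100;0 0 0 0 0 0 100;0 0 0 0 0 0 100"

```text
time_s: 12.82
eef_pos: [451.0, -111.3, 122.6]
ee_rot: [0.001, -0.058, 0.998, -0.001]
force: [0.2, 0.3, 0.4]
grip_width: 0.998
grip_force: 0.0
```

```bash
python3 w.py doming_block 450 -109 40
```

```text
[ 451.  -111.3  122.6] [ 0.001 -0.058  0.998 -0.001] [-0.5   0.33  1.84 -0.    0.97 -2.18] 12.8167
[323.2, 249.0] 0.91 [[ 444.54245765 -107.3971945    40.        ]]
```

View pics/w_doming_block.png

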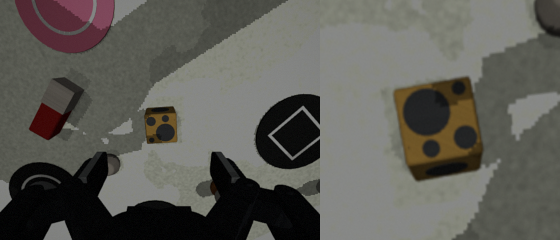

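The block's face centre is at tile pixel (117,120), about (450,-108), with yaw near 9°. I'll turn a little more and grip.

Request:
drive_tool:
  commands: "-0.01 0.03 -0.3 0 0 0.05 100;0 0 -0.3 0 0 0 100;0 0 -0.2 0 0 0 100;0 0 -0.15 0 0 0 100;0 0 -0.03 0 0 0 100;0 0 0 0 0 0 100;0 0 0 0 0 0 30;0 0 0 0 0 0 30;0 0 0 0 0 0 30;0 0 0 0 0 0 30;0 0 0 0 0 0 30;0 0 0 0 0 0 30;0 0 0 0 0 0 30;0 0 0 0 0 0 30;0 0 0 0 0 0 30"
  force: 80

```text
time_s: 14.17
eef_pos: [449.8, -108.1, 24.9]
ee_rot: [0.001, -0.078, 0.997, -0.001]
force: [-2.0, 0.1, 8.6]
grip_width: 0.454
grip_force: 81.6
```

Request:
drive_tool:
  commands: "0 0 0.1 0 0 0 30;0 0 0.3 0 0 0 30;0 0 0.3 0 0 0 30;0 0 0.3 0 0 0 30;0 0.256 0 0 0 -0.125 30;0 0.256 0 0 0 -0.125 30;0 0.256 0 0 0 -0.125 30;0 0.256 0 0 0 -0.125 30;-0.005 0.256 0 0 0 -0.125 30;-0.005 0.256 0 0 0 -0.125 30;-0.005 0.256 0 0 0 -0.125 30;-0.005 0.256 0 0 0 -0.125 30;0 0 0 0 0 0 30;0 0 0 0 0 0 30;0 0 0 0 0 0 30"

```text
time_s: 15.42
eef_pos: [447.0, 96.8, 124.0]
ee_rot: [-0.0, 0.309, 0.951, -0.0]
force: [-0.2, 0.3, -4.4]
grip_width: 0.455
grip_force: 82.3
```

```bash
python3 w.py pad_block 448 96 3
```

```text
[447.   96.8 124. ] [-0.     0.309  0.951 -0.   ] [-0.04  0.32  1.85 -0.    0.97 -0.99] 15.4167
[314.8, 219.8] 0.9 [[433.54511994 105.54437855   3.        ]]
```

View pics/w_pad_block.png

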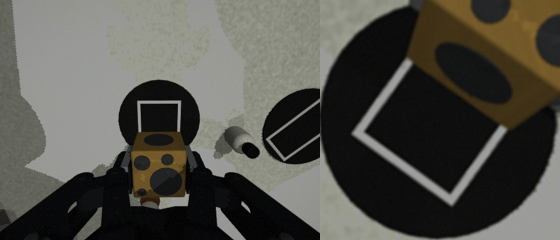

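The square's centre is at tile pixel (118,120), about (448,97), and the block is already aligned with it. I'll lower it.

Request:
drive_tool:
  commands: "0.005 0 -0.3 0 0 0 30;0 0 -0.3 0 0 0 30;0 0 -0.2 0 0 0 30;0 0 -0.1 0 0 0 30;0 0 -0.05 0 0 0 30;0 0 -0.01 0 0 0 30;0 0 0 0 0 0 30;0 0 0 0 0 0 30"

```text
time_s: 16.18
eef_pos: [448.5, 96.8, 28.6]
ee_rot: [0.001, 0.31, 0.951, 0.0]
force: [0.8, 0.1, -4.7]
grip_width: 0.459
grip_force: 82.6
```

Request:
drive_tool:
  commands: "0 0 -0.01 0 0 0 30;0 0 0 0 0 0 30;0 0 0 0 0 0 100;0 0 0 0 0 0 100;0 0 0 0 0 0 100;0 0 0 0 0 0 100;0 0 0.1 0 0 0 100;0 0 0.4 0 0 0 100;0 0 0.4 0 0 0 100;0 -0.349 0 0 0 0.0125 100;0 -0.349 0 0 0 0.0125 100;0 -0.349 0 0 0 0.0125 100;0 -0.349 0 0 0 0.0125 100;0 -0.349 0 0 0 0.0125 100;0 -0.349 0 0 0 0.0125 100;0 -0.349 0 0 0 0.0125 100;0 -0.349 0 0 0 0.0125 100;0 -0.349 0 0 0 0.0125 100;0 -0.349 0 0 0 0.0125 100;0 0 0 0 0 0 100"

```text
time_s: 17.85
eef_pos: [447.6, -257.3, 117.8]
ee_rot: [0.001, 0.265, 0.964, -0.001]
force: [0.1, 0.6, 1.2]
grip_width: 1.002
grip_force: 0.0
```

Request:
drive_tool:
  commands: "0 0 0 0 0 0 100;0 0 0 0 0 0 100"

```text
time_s: 18.02
eef_pos: [447.6, -251.4, 117.1]
ee_rot: [-0.0, 0.263, 0.965, 0.0]
force: [-0.2, -0.5, 0.2]
grip_width: 1.005
grip_force: 0.0
```

```bash
python3 w.py bar 447 -252 30
```

```text
[ 447.6 -251.4  117.1] [-0.     0.263  0.965  0.   ] [-0.74  0.43  1.7   0.    1.01 -1.78] 18.0167
[313.2, 244.0] 0.56 [[ 439.45360427 -248.44917806   30.        ]]
```

View pics/w_bar.png

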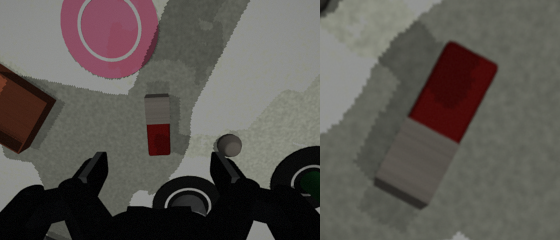

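The bar's top centre is at tile pixel (116,121), about (446,-250), with yaw near -28°. I'll turn slightly and grip.

Request:
drive_tool:
  commands: "-0.01 0.01 -0.3 0 0 0.06 100;0 0 -0.3 0 0 0 100;0 0 -0.2 0 0 0 100;0 0 -0.12 0 0 0 100;0 0 -0.05 0 0 0 100;0 0 0 0 0 0 100;0 0 0 0 0 0 20;0 0 0 0 0 0 20;0 0 0 0 0 0 20;0 0 0 0 0 0 20;0 0 0 0 0 0 20;0 0 0 0 0 0 20;0 0 0 0 0 0 20;0 0 0 0 0 0 20;0 0 0 0 0 0 20;0 0 0 0 0 0 20"
  force: 50

```text
time_s: 19.45
eef_pos: [447.1, -251.3, 20.5]
ee_rot: [0.001, 0.24, 0.971, -0.0]
force: [-1.1, 0.0, 6.8]
grip_width: 0.343
grip_force: 50.7
```

Request:
drive_tool:
  commands: "0 0 0.1 0 0 0 20;0 0 0.4 0 0 0 20;0 0 0.4 0 0 0 20;0.0917 0.3425 0 0 0 -0.0813 20;0.0917 0.3425 0 0 0 -0.0813 20;0.0917 0.3425 0 0 0 -0.0813 20;0.0917 0.3425 0 0 0 -0.0813 20;0.0917 0.3425 0 0 0 -0.0813 20;0.0917 0.3425 0 0 0 -0.0813 20;0.0917 0.3425 0 0 0 -0.0813 20;0.0917 0.3425 0 0 0 -0.0813 20;0.0917 0.3425 0 0 0 -0.0813 20;0.0917 0.3425 0 0 0 -0.0813 20;0.0917 0.3425 0 0 0 -0.0813 20;0.0917 0.3425 0 0 0 -0.0813 20;0.0917 0.3425 0 0 0 -0.0813 20;0.0917 0.3425 0 0 0 -0.0813 20;0.0917 0.3425 0 0 0 -0.0813 20"

```text
time_s: 20.95
eef_pos: [584.2, 264.6, 110.3]
ee_rot: [-0.0, 0.661, 0.75, -0.0]
force: [-0.3, -0.5, -0.4]
grip_width: 0.342
grip_force: 50.0
```

Request:
drive_tool:
  commands: "0 0 0 0 0 0 20;0 0 0 0 0 0 20;0 0 0 0 0 0 20"

```text
time_s: 21.2
eef_pos: [583.9, 262.3, 109.8]
ee_rot: [-0.0, 0.66, 0.751, -0.0]
force: [0.0, 0.7, -2.5]
grip_width: 0.345
grip_force: 50.1
```

```bash
python3 w.py pad_bar 584 262 3
```

```text
[583.9 262.3 109.8] [-0.     0.66   0.751 -0.   ] [ 0.24  0.69  1.28 -0.    1.17  0.11] 21.2
[320.8, 212.4] 0.56 [[583.32471078 287.48906432   3.        ]]
```

View pics/w_pad_bar.png

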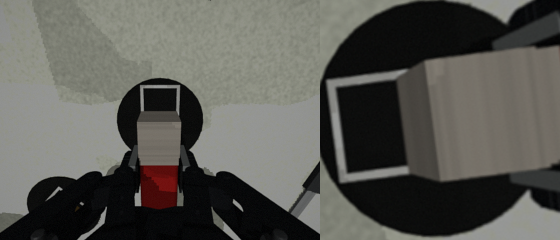

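The oblong's centre works out at about (585.5,264), and the bar is aligned with it. I'll shift slightly and lower.

Request:
drive_tool:
  commands: "0.015 0.02 -0.3 0 0 0 20;0 0 -0.3 0 0 0 20;0 0 -0.15 0 0 0 20;0 0 -0.08 0 0 0 20;0 0 -0.02 0 0 0 20;0 0 0 0 0 0 20;0 0 0 0 0 0 20;0 0 0 0 0 0 20"

```text
time_s: 21.97
eef_pos: [586.5, 264.8, 26.2]
ee_rot: [0.001, 0.66, 0.751, 0.001]
force: [-0.6, 0.3, -0.9]
grip_width: 0.342
grip_force: 50.1
```

Lower slightly until contact, release, rise and retreat toward the start.

Request:
drive_tool:
  commands: "0 0 -0.015 0 0 0 20;0 0 0 0 0 0 20;0 0 0 0 0 0 100;0 0 0 0 0 0 100;0 0 0 0 0 0 100;0 0 0 0 0 0 100;0 0 0.1 0 0 0 100;0 0 0.4 0 0 0 100;0 0 0.4 0 0 0 100;0 0 0.4 0 0 0 100;-0.3 0.2 0 0 0 0 100;-0.3 0.2 0 0 0 0 100;-0.3 0.2 0 0 0 0 100;-0.3 0.2 0 0 0 0 100;-0.3 0.2 0 0 0 0 100;-0.3 0.2 0 0 0 0 100;-0.3 0.2 0 0 0 0 100;0 0 0 0 0 0 100;0 0 0 0 0 0 100;0 0 0 0 0 0 100"

```text
time_s: 23.63
eef_pos: [376.2, 404.7, 153.9]
ee_rot: [0.0, 0.66, 0.751, 0.0]
force: [0.4, 0.5, 0.6]
grip_width: 1.001
grip_force: 0.0
```

```bash
cat > c.py <<'E'
from h import *
P=dict(burner=(602.3,-286.3,39),bur_pot=(654,-94,45),doming_block=(447.8,96.5,43),bar=(585,263.5,33))
R=[]
for c in ('top','scene'):
    p=capture(c);r=[]
    for n,(x,y,z) in P.items():
        r+= [rectify(p,x-50,x+50,y-50,y+50,z,2)]
        for b in boxes_of(p,n)[:1]: print(c,n,b['confidence'],world(p,b['position'],NAMES[n]+3)[0].round())
    r=[cv2.drawMarker(i.copy(),(100,100),(255,0,255),0,8) for i in r]
    R+=[np.hstack(r)]
    if c=='top': T=p['pixels']
cv2.imwrite('pics/end.png',np.vstack(R)); cv2.imwrite('pics/endtop.png',T)
E
python3 c.py
```

```text
top burner 0.76 [ 602. -284.   31.]
top bur_pot 0.87 [653. -93.  33.]
top doming_block 0.95 [447.  99.  23.]
top bar 0.67 [586. 265.  18.]
scene burner 0.9 [ 603. -287.   31.]
scene bur_pot 0.84 [656. -91.  33.]
scene doming_block 0.72 [442. 104.  23.]
scene bar 0.7 [584. 269.  18.]
```

View pics/end.png

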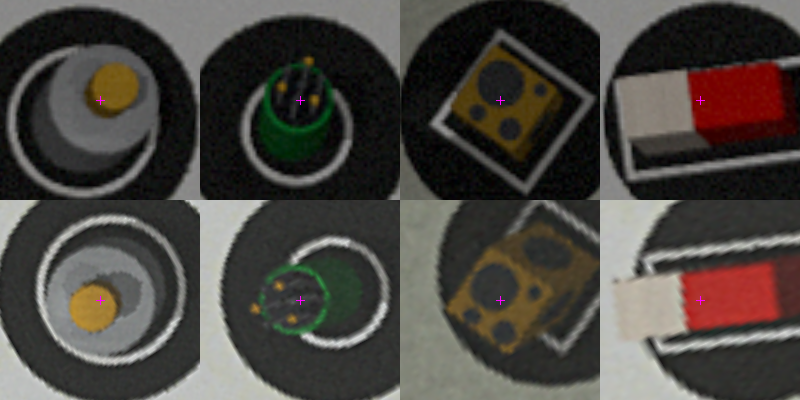

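View pics/endtop.png

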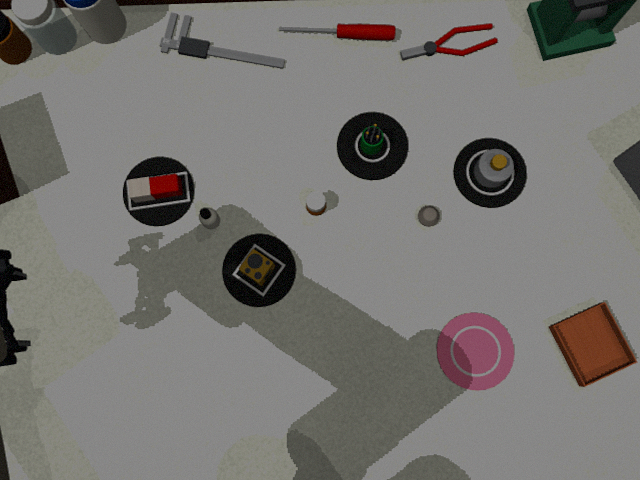

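All four top faces are within a few mm of the tile centres in both cameras. They are upright and square, and the gripper is clear.

```bash
python3 -c "
from rig import *
print(finish_job())"
```

```text
the job is handed in; nothing more can be done
None
```

The job is handed in: the burner, bur pot, doming block and bar each stand on their own pad, upright and within a few mm of centre by the final pictures, after about 24 s; no verdict came back.

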